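Put the scraper away and hold the rotor heavy side down

TASK

The rotor on the balancing stand has just been scraped clean: slide the scraper blade-first, fully home, into the slot of the blue rack and leave it there. Then turn the rotor by its red crank handle, feel which side of the drum is the heavy one, and finish still gripping the handle with the heavy side straight down (within about 15 degrees) and the rotor at rest. Do not shove the open metal box, the amber jar or the brass fitting about.

Things in the scene. Friction and masses are not known exactly. Their poses are not given: they have to be found in the camera images.
- scraper_mid (a point): Centre of the yellow handle of the loose scraper (about 120 g), half-way up, 15 mm above the mat. It stands on the handle's narrow underside: handle 100 long (x), 18 wide (y), 30 mm high. Steel blade along +x from the handle's front shoulder (50 mm ahead of this point): 70 long, 3 thick, 26 mm high, upright, 2 to 28 mm above the underside. x to the blade's tip, z up.
- scraper_tip (a point): Middle of the scraper blade's far end, 120 mm ahead (+x) of the handle's centre; same axes.
- rack: Blue fixed block 85 deep (x), 52 wide, 40 mm high, with one upright slot 8 mm wide, 77 mm deep, open at front and top and down to the mat. Origin on the mat under the middle of the slot's mouth in the front face; +x leads into the slot, z up. Fully home: blade in the slot, handle's shoulder at the front face (handle's centre at x = -50 mm), the scraper standing on the mat.
- stand: Fixed balancing stand: grey base 130 x 170 x 12 mm, aluminium post with bearing. Origin on the mat under the post, z up, x along the horizontal axle, which lies 130 mm above the mat. Crank on the -x side, rotor drum on the +x side. The bearing drags with about 0.24 N m either way, so the rotor stays wherever it is left.
- drum (a point): Centre of the rotor drum, on the axle, 37 mm along the stand's +x. Closed disc, diameter 110, 35 mm thick, alike all round. Hidden in it, 35 mm off the axle at an unknown angle, new every time: about 0.55 kg (0.16 to 0.22 N m); the rest is balanced. Turning at the handle takes about 7 N, plus about 5 N where the heavy side rises level with the axle, less about 5 N where it falls.
- rotor (a joint): Angle of rotor and crank (they turn together), rad, no end stops. 0 = crank handle straight up above the axle. In the stand's frame the handle is at y = 35 mm x sin(angle), z = 130 mm + 35 mm x cos(angle). Starts within 0.6 rad of 0.
- handle: Red crank handle, a sleeve spinning freely on its pin: diameter 16, 60 mm long, parallel to the stand's x axis; origin at its middle, x = -102 mm in the stand's frame, 35 mm from the axle line. Free space all round it; the crank arm (x = -70 to -61 mm) turns with it. Its own rotation means nothing.
- box: Bystander: loose open die-cast metal box 100 x 75 x 45 mm; origin under its centre.
- jar: Bystander: loose amber jar with black cap, diameter 54 mm, 60 mm high; origin under its centre.
- gland: Bystander: loose brass hexagonal fitting, 36 mm wide, 34 mm high; origin under its centre.
There are look-alikes about, which are no part of the job. What is shaped like the part that bears scraper_mid but green is not meant. Of the things that look like the rack, the larger one is meant.

How it is judged (in metres and radians):
On the way, in this order (a step that is already met when the one before it is completed fails the run):
1. the scraper stands in the rack's slot, fully home, let go (x of scraper_mid in the frame of rack above -0.062 m and x of scraper_tip in the frame of rack above 0.055 m and y of scraper_tip in the frame of rack between -0.008 and 0.008 m and z of scraper_mid in the frame of rack below 0.021 m and angle between scraper_mid's own z axis and vertical below 0.15 rad and contact force between the fingers and scraper below 0.1 N), for 0.3 s.
2. the crank handle is gripped with the heavy side down (contact force between the fingers and handle above 2 N and height (world z) of slug_c0 below 0.13 m and y of slug_c0 in the frame of stand between -0.012 and 0.012 m), for 0.3 s.
At the end, for the whole second after the job is handed in: Scraper released and standing in the slot, within about 12 mm of fully home; the hidden heavy side of the rotor below the axle, within 20 degrees of straight down; rotor at rest (under 0.1 rad/s); fingers still gripping the red handle with over 2 N (all of step 1 and all of step 2 and velocity of joint rotor between -0.1 and 0.1 rad/s); the arm keeps its last pose, push and grip.
It fails at once if a bystander is moved more than 30 mm (distance of any of box, jar, gland from where it was at the start of the episode above 0.03 m).
It also fails if it takes over 72 s, if anything falls off the work surface, if the arm or the gripper's body presses on something with over 40 N, if the wrist force passes 120 N, or if a joint passes its speed limit or range.

ROBOT

A 6-joint arm with a two-finger parallel gripper is mounted at the origin on the work surface. World frame = base frame: x ahead of the robot, y to its left, z up, the work surface at z = 0. Lengths are in m, angles in degrees, forces in N, time in s.
With the tool pointing down it reaches from about 0.275 to 1 m from the base axis. Payload 8.4 kg.
Tool frame: the origin (TCP) lies midway between the tips of the shut fingers; the grasp point (between the pads) lies arm.hold_point_z behind it (arm.hold_point_z is the distance from the TCP to the grasp point, in m); x points along the fingers, y is the direction in which the jaws open and shut, and the axes are right-handed (so a half turn about x gives the same grasp; the last joint's range is limited). The gripper opens to 85 mm and grips with 20 to 120 N. Pads are 22 mm wide; open, the fingers measure 114 mm over their backs; the gripper's body (76 mm by 85 mm) begins 54 mm behind the grasp point. The pads swing forward as they close: fully open they stand 13 mm farther back than shut.
Start: joints at [67.472, 20.225, 93.587, -0, 66.188, -0.138], TCP at [0.238, 0.578, 0.231] pointing down, gripper open.
Joint ranges: [-150.9, 150.9], [-52.94, 120.26], [3.33, 152.33], [-74.26, 254.26], [0, 154.13], [-172.89, 172.89]. Speed limits (degrees/s): [127.2, 127.2, 159.86, 180, 180, 180].

INTERFACE

Orientations are given as a 3x3 rotation matrix whose columns are the frame's x, y, z axes.
In Python, from station import arm, cams gives the robot as it stands. The module is installed in compiled form; this text tells all that it offers.
- The arm moves only by the shell command python3 -m crank 'ROWS' [OPENING] [FORCE]. ROWS is JSON, a list of rows, each an object with "translation": the shift along the tool's x, y, z in m, a list of three; "rotation": the turn, a rotation vector about the tool's x, y, z in rad, a list of three. In form: [{"translation": [tx, ty, tz], "rotation": [wx, wy, wz]}, ...]. A call has 1 to 5 rows; each row is the pose to reach, as a shift and turn from the pose measured when the call began, along the tool's axes at that moment; what a row does not reach only later rows make up. A row lasts 1/12 s, in which the tool goes at most 41.7 mm and 7.16 degrees, less where a joint would pass 70% of its speed; a pose out of reach is approached as far as the arm can. A call with a gripper value outside its range is refused whole. OPENING is the finger opening in m, from 0 to 0.0854, set as the call begins (- or left out, the last holds). The fingers move at their own pace and stop on an object; FORCE is the grip in N (left out, the last holds). Time passes only in rows, so rows that repeat a pose let the fingers close. It gives the time, the measured TCP pose, the force and the opening at its end, in the units of the state.
- arm.state(): the state, without advancing time (a new reading comes with each control period).
- cams.read_camera(name): name is "scene" or "top" or "wrist"; returns a dict with "image" (384x512x3 uint8, red, green, blue), "intrinsics" (3x3 intrinsics, pixels), "k1" (the pictures are not rectified: a ray, as slopes to the right and down, at radius r is drawn at 1 + k1 r^2 times it, then the intrinsics apply), "xyz" and "rotation" of the camera in the world. Camera axes: x right, y up, looking along -z (the intrinsics and any distortion apply to the point x, -y, -z); pixel columns grow to the right and rows downward; lengths in m; the calibration is good to about 2 mm. A picture is of the moment at which its call begins. There is no depth.
- arm.job_done(): hands the job in, once; it reports no verdict.
Trained networks look in the newest picture that a camera, given by its name, has taken for a name from the list of things; names that differ only in an ending like _2 or _b are one class to them, and where a whole thing is asked for, a point or a joint stands for the part that bears it (a point fixed in the world has none). Each returns a list of dicts, best first, with "score" (0 to 1); they miss things now and then, are a little off and sometimes report something else, mostly with a low value. They report only what shows in the picture. A call takes as long as a camera call. They do not tell look-alikes from the thing itself.
- cams.masks_of(label, camera): "mask" (384x512 bool, what is visible of it) and "xy" ([column, row] in pixels, amid what is visible of it).
The state is a dict: "time_s": time; "joint_positions": joint angles; "qd": joint speeds; "effort": joint torques, N m; "eef_pos": TCP position; "eef_rot": TCP orientation; "wrist_force": force on the tool from outside, world axes, zero at the start; "ft_torque": the same for the moment, N m; "finger_gap": finger opening in m.
Only numpy, scipy, OpenCV 4.12 (cv2) and the standard library are available. Lean on these libraries where they do the work, as an engineer would, in place of code of your own. Each camera call takes 0.05 s, during which the arm holds its last target. There are 200 camera calls.

## Working session

There is one attempt and no reset: what is moved stays moved. The work goes in short steps, Python scripts to look and compute and a shell command to move; the robot and the scene stay as the last step left them, time stands still between calls to the robot, and variables do not carry over. Pictures are saved under pics/ and viewed, about 8 in all and at most 12, crops included, and the job is handed in when it is done.

```bash
mkdir -p pics
cat > h.py <<'E'
import numpy as np, cv2
from station import arm, cams
def ray(c,uv):
    K=np.array(c["intrinsics"]);R=np.array(c["rotation"])
    p=np.array([(uv[0]-K[0,2])/K[0,0],(uv[1]-K[1,2])/K[1,1]]);q=p.copy()
    for _ in range(20): q=p/(1+c["k1"]*(q@q))
    return np.array(c["xyz"]),R@np.array([q[0],-q[1],-1.])
def atz(c,uv,z):
    o,d=ray(c,uv);return o+d*(z-o[2])/d[2]
def proj(c,P):
    K=np.array(c["intrinsics"]);R=np.array(c["rotation"])
    v=R.T@(np.array(P)-np.array(c["xyz"]));q=np.array([v[0],-v[1]])/-v[2];q=q*(1+c["k1"]*(q@q))
    return np.array([q[0]*K[0,0]+K[0,2],q[1]*K[1,1]+K[1,2]])
def state():
    s=arm.state();return s
E
python3 - <<'E'
from h import *
s=arm.state();print(s,arm.hold_point_z)
ims=[]
for n in("scene","top"):
    c=cams.read_camera(n);ims.append(c["image"]);print(n,c["xyz"],np.round(c["rotation"],3).tolist(),c["intrinsics"],c["k1"])
    for l in("scraper_mid","rack","stand","drum","handle","box","jar","gland"):
        print(l,[(round(d["score"],2),np.round(d["xy"]).tolist(),int(d["mask"].sum()),np.round(atz(c,d["xy"],0.015),3)[:2].tolist()) for d in cams.masks_of(l,n)[:4]])
for n,i in zip(("scene","top"),ims): cv2.imwrite(f"pics/{n}.png",cv2.resize(i[:,:,::-1],(800,600),interpolation=cv2.INTER_CUBIC))
E
```

```text
{'time_s': 0.0, 'joint_positions': array([ 6.74710964e+01,  2.02644635e+01,  9.36276116e+01, -2.72765741e-04,
        6.61875315e+01, -1.36930264e-01]), 'qd': array([-0.07712331,  0.06180646,  0.08150984,  0.01376941,  0.07905694,
       -0.03085417]), 'effort': array([-3.48588183e-03, -6.05245399e+01, -3.42058825e+01, -4.24194559e-04,
        9.73952789e-03,  2.44919545e-05]), 'eef_pos': array([0.23790706, 0.57745096, 0.23055106]), 'eef_rot': array([[-5.28323070e-04,  3.80938704e-01,  9.24600143e-01],
       [-1.28503438e-03,  9.24599250e-01, -3.80939070e-01],
       [-9.99999035e-01, -1.38940187e-03,  1.03221610e-06]]), 'wrist_force': array([-0.13329305, -0.12576684, -0.55440938]), 'ft_torque': array([ 0.00602551,  0.03252781, -0.01727535]), 'finger_gap': 0.0853807594367923} 0.0187
scene [ 1.0830238  -0.37926096  0.91092322] [[0.64, -0.588, 0.495], [0.769, 0.488, -0.414], [0.001, 0.645, 0.764]] [[380.2251629    0.         257.92627475]
 [  0.         380.2251629  187.04427982]
 [  0.           0.           1.        ]] -0.018255719712939697
scraper_mid [(0.89, [216.0, 221.0], 498, 
[... 728 characters left out ...]
66242649   0.         254.29504264]
 [  0.         377.66242649 186.94432244]
 [  0.           0.           1.        ]] -0.057220625781001545
scraper_mid [(0.93, [246.0, 261.0], 373, [0.343, 0.082]), (0.87, [248.0, 202.0], 283, [0.504, 0.075]), (0.53, [295.0, 188.0], 246, [0.538, -0.056])]
rack [(0.6, [184.0, 142.0], 689, [0.673, 0.245]), (0.6, [150.0, 185.0], 390, [0.558, 0.343])]
stand [(0.72, [396.0, 164.0], 3830, [0.598, -0.334])]
drum [(0.63, [416.0, 160.0], 1350, [0.606, -0.389])]
handle [(0.71, [360.0, 170.0], 151, [0.584, -0.234])]
box [(0.75, [258.0, 104.0], 1126, [0.772, 0.041])]
jar [(0.56, [118.0, 153.0], 405, [0.649, 0.431])]
gland [(0.67, [323.0, 108.0], 109, [0.756, -0.139])]
```

View pics/scene.png

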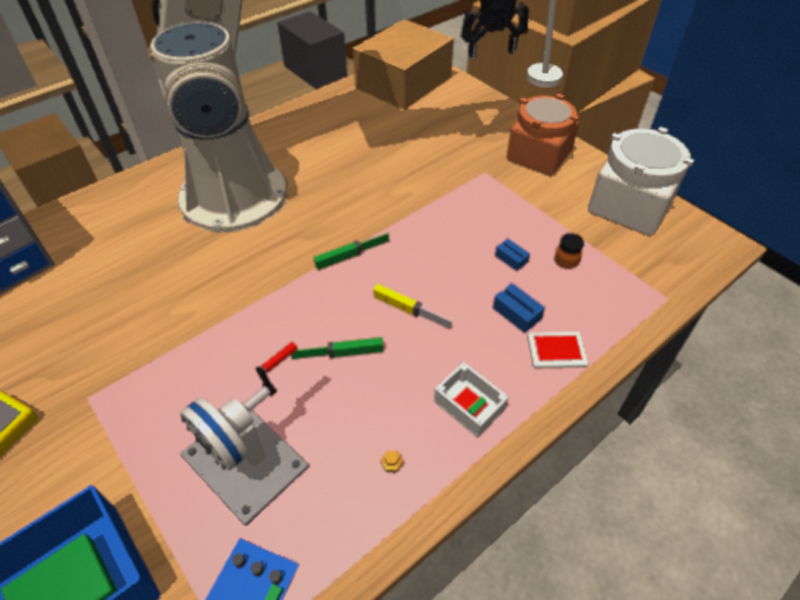

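View pics/top.png

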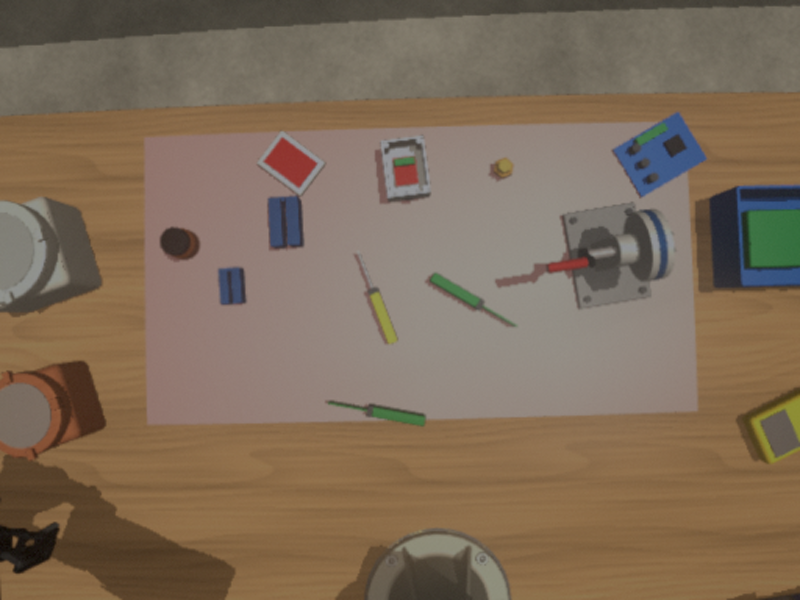

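The top view (800 px frame) shows one yellow scraper at (383,315), tip (357,255), and green look-alikes at (455,290) and (395,413). There are two blue racks, at (285,222) and (231,285). The larger one at (285,222) is meant. I'll confirm both in one crop and find the mouth.

Run:
```python
from h import *
a=cv2.imread("pics/scene.png");
c1=cams.read_camera("top");c2=cams.read_camera("scene")
A=c1["image"][115:230,130:265,::-1];B=c2["image"][135:220,225:355,::-1]
A=cv2.resize(A,(400,341),interpolation=cv2.INTER_CUBIC);B=cv2.resize(B,(400,262),interpolation=cv2.INTER_CUBIC)
B=cv2.copyMakeBorder(B,0,341-262,0,0,cv2.BORDER_CONSTANT)
cv2.imwrite("pics/crop.png",np.hstack([A,B]))
for n,c in(("top",c1),("scene",c2)):
  for l,z in(("scraper_mid",.03),("rack",.04)):
    for d in cams.masks_of(l,n)[:3]:
        m=d["mask"];px=c["image"][m].mean(0)
        cn,_=cv2.findContours(m.astype(np.uint8),0,2);k=max(cn,key=cv2.contourArea)
        b=cv2.boxPoints(cv2.minAreaRect(k))
        print(n,l,round(d["score"],2),px.round(),[np.round(atz(c,p,z)[:2],3).tolist() for p in b])
  # yellow
  hsv=cv2.cvtColor(c["image"],cv2.COLOR_RGB2HSV);y=cv2.inRange(hsv,(24,130,90),(34,255,255))
  nb,lab,st,ce=cv2.connectedComponentsWithStats(y)
  for i in range(1,nb):
    if st[i,4]>60:
      k=cv2.findContours((lab==i).astype(np.uint8),0,2)[0][0];b=cv2.boxPoints(cv2.minAreaRect(k))
      print(n,"yellow",st[i],ce[i],atz(c,ce[i],.025).round(3),[np.round(atz(c,p,.03)[:2],3).tolist() for p in b])
```

```text
top scraper_mid 0.74 [ 75. 101.  66.] [[0.337, 0.125], [0.358, 0.121], [0.336, 0.013], [0.315, 0.018]]
top scraper_mid 0.58 [ 78. 115.  77.] [[0.563, 0.0], [0.578, -0.009], [0.525, -0.094], [0.51, -0.085]]
top rack 0.64 [69. 73. 93.] [[0.593, 0.368], [0.597, 0.32], [0.534, 0.315], [0.531, 0.363]]
top rack 0.58 [64. 70. 92.] [[0.713, 0.273], [0.711, 0.216], [0.622, 0.218], [0.624, 0.274]]
top yellow [238 188  15  31 155] [244.72903226 203.07741935] [0.501 0.083 0.025] [[0.539, 0.103], [0.543, 0.09], [0.464, 0.061], [0.459, 0.074]]
top yellow [481 253  31  43 392] [498.26530612 272.09693878] [ 0.295 -0.604  0.025] [[0.307, -0.546], [0.347, -0.638], [0.269, -0.676], [0.23, -0.584]]
scene scraper_mid 0.96 [45. 92. 44.] [[0.321, 0.014], [0.356, 0.179], [0.394, 0.162], [0.358, 0.001]]
scene scraper_mid 0.95 [150. 133.  45.] [[0.484, 0.041], [0.465, 0.069], [0.618, 0.13], [0.633, 0.102]]
scene scraper_mid 0.86 [ 50. 101.  51.] [[0.479, -0.141], [0.568, -0.001], [0.598, -0.021], [0.51, -0.158]]
scene rack 0.82 [ 39.  68. 108.] [[0.646, 0.195], [0.626, 0.272], [0.723, 0.271], [0.739, 0.198]]
scene rack 0.75 [ 47.  70. 108.] [[0.556, 0.293], [0.535, 0.35], [0.607, 0.354], [0.625, 0.299]]
scene rack 0.24 [201. 147.  60.] [[0.755, -0.158], [0.751, -0.126], [0.781, -0.125], [0.785, -0.156]]
scene yellow [239 182  28  19 224] [252.20089286 190.39732143] [0.508 0.079 0.025] [[0.475, 0.047], [0.458, 0.073], [0.545, 0.104], [0.56, 0.077]]
scene yellow [  0 250  23  39 365] [  9.3260274  268.82739726] [ 0.31  -0.574  0.025] [[0.354, -0.608], [0.24, -0.575], [0.278, -0.529], [0.389, -0.565]]
```

View pics/crop.png

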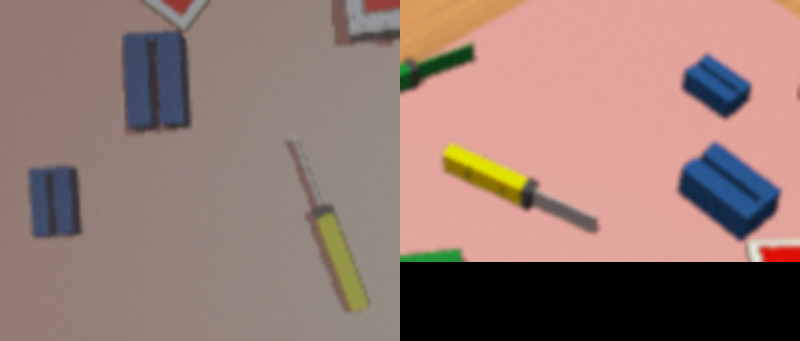

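```bash
python3 -m crank '[{"translation":[0.06,-0.352,0.437],"rotation":[-0.74,0,0]},{"translation":[0.06,-0.352,0.437],"rotation":[-0.74,0,0]},{"translation":[0.06,-0.352,0.437],"rotation":[-0.74,0,0]},{"translation":[0.06,-0.352,0.437],"rotation":[-0.74,0,0]},{"translation":[0.06,-0.352,0.437],"rotation":[-0.74,0,0]}]'
cat >> h.py <<'E'
def delta(p,heading_deg=None,R=None):
    "tool-frame shift and rotvec to reach TCP p, tool down with tool z heading"
    from scipy.spatial.transform import Rotation as Ro
    s=arm.state();E=np.array(s["eef_rot"])
    if R is None:
        a=np.radians(heading_deg);z=np.array([np.cos(a),np.sin(a),0]);x=np.array([0,0,-1.]);R=np.c_[x,np.cross(z,x),z]
    print("t",round(s["time_s"],2),"pos",s["eef_pos"].round(4),"gap",round(s["finger_gap"],4),"F",s["wrist_force"].round(1),
      "shift",(E.T@(np.array(p)-s["eef_pos"])).round(4).tolist(),"rot",Ro.from_matrix(E.T@R).as_rotvec().round(4).tolist())
E
python3 -c "
from h import *
delta([.505,.084,.17],20)"
```

```text
time_s: 1.62
eef_pos: [0.3356, 0.3999, 0.2097]
eef_rot: [[0.0, -0.221, 0.975], [0.0, 0.975, 0.221], [-1.0, 0.0, 0.0]]
wrist_force: [0.1, 0.1, -0.5]
finger_gap: 0.0857
t 1.62 pos [0.3356 0.3999 0.2097] gap 0.0857 F [ 0.1  0.1 -0.5] shift [0.0397, -0.3455, 0.0955] rot [-0.1265, 0.0003, -0.0001]
```

```bash
python3 -m crank '[{"translation":[0.04,-0.345,0.095],"rotation":[-0.127,0,0]},{"translation":[0.04,-0.345,0.095],"rotation":[-0.127,0,0]},{"translation":[0.04,-0.345,0.095],"rotation":[-0.127,0,0]},{"translation":[0.04,-0.345,0.095],"rotation":[-0.127,0,0]},{"translation":[0.04,-0.345,0.095],"rotation":[-0.127,0,0]}]' >/dev/null
python3 -c "
from h import *
delta([.505,.084,.17],20)"
```

```text
t 2.03 pos [0.4316 0.2203 0.1872] gap 0.0854 F [ 0.8 -0.   0.4] shift [0.0172, -0.1532, 0.0222] rot [0.0008, 0.0011, -0.0001]
```

```bash
python3 -m crank '[{"translation":[0.017,-0.153,0.022],"rotation":[0,0,0]},{"translation":[0.017,-0.153,0.022],"rotation":[0,0,0]},{"translation":[0.017,-0.153,0.022],"rotation":[0,0,0]},{"translation":[0.017,-0.153,0.022],"rotation":[0,0,0]},{"translation":[0.017,-0.153,0.022],"rotation":[0,0,0]}]' >/dev/null
python3 - <<'E'
from h import *
delta([.505,.084,.17],20)
c=cams.read_camera("wrist");cv2.imwrite("pics/w1.png",c["image"][:,:,::-1]);print(c["xyz"],np.round(c["rotation"],3).tolist())
hsv=cv2.cvtColor(c["image"],cv2.COLOR_RGB2HSV);y=cv2.inRange(hsv,(24,130,90),(34,255,255))
k=max(cv2.findContours(y,0,2)[0],key=cv2.contourArea);r=cv2.minAreaRect(k);b=cv2.boxPoints(r);print(r,b.round())
print([np.round(atz(c,p,.03)[:2],4).tolist() for p in b])
E
```

```text
t 2.45 pos [0.5071 0.0797 0.1699] gap 0.0854 F [ 0.1  1.  -0.1] shift [-0.0001, 0.0048, -0.0005] rot [-0.0026, 0.0018, 0.0015]
[0.44056352 0.05514102 0.31186887] [[-0.34, -0.903, -0.264], [0.94, -0.327, -0.093], [-0.002, -0.28, 0.96]]
((259.0, 167.5), (20.0, 105.0), 0.0) [[249. 220.]
 [249. 115.]
 [269. 115.]
 [269. 220.]]
[[0.545, 0.0877], [0.459, 0.057], [0.4535, 0.0723], [0.5389, 0.1044]]
```

View pics/w1.png

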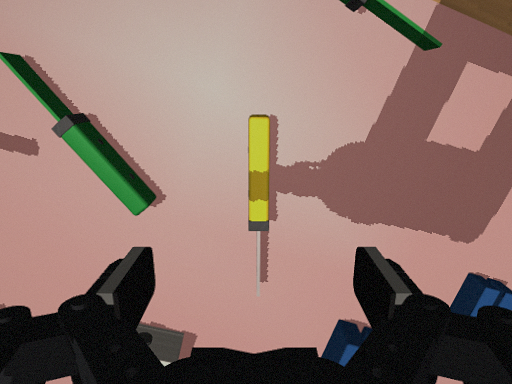

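The wrist view shows the yellow scraper upright between the jaws, handle (259,115–228) and tip (259,295). Its heading is about 20° and its centre about (0.503,0.082). Descending to grip it.

```bash
python3 -m crank '[{"translation":[0.03,0.003,-0.003],"rotation":[0,0,0]},{"translation":[0.07,0.003,-0.003],"rotation":[0,0,0]},{"translation":[0.11,0.003,-0.003],"rotation":[0,0,0]},{"translation":[0.15,0.003,-0.003],"rotation":[0,0,0]},{"translation":[0.165,0.003,-0.003],"rotation":[0,0,0]}]' - 30 >/dev/null
python3 -m crank '[{"translation":[0,0,0],"rotation":[0,0,0]},{"translation":[0,0,0],"rotation":[0,0,0]},{"translation":[0,0,0],"rotation":[0,0,0]},{"translation":[0,0,0],"rotation":[0,0,0]},{"translation":[0,0,0],"rotation":[0,0,0]}]' 0 40
python3 -c "
from h import *
delta([.5033,.0818,.006],20)"
```

```text
time_s: 3.33
eef_pos: [0.5002, 0.0845, 0.0026]
eef_rot: [[-0.001, -0.34, 0.941], [0.0, 0.941, 0.34], [-1.0, 0.0, -0.001]]
wrist_force: [-0.2, -1.1, 0.2]
finger_gap: 0.0256
t 3.33 pos [0.5002 0.0845 0.0026] gap 0.0256 F [-0.2 -1.1  0.2] shift [-0.0034, -0.0036, 0.002] rot [-0.0024, -0.0012, -0.0005]
```

```bash
python3 -m crank '[{"translation":[-0.003,-0.002,0.002],"rotation":[0,0,0]},{"translation":[-0.003,-0.002,0.002],"rotation":[0,0,0]},{"translation":[-0.003,-0.002,0.002],"rotation":[0,0,0]},{"translation":[-0.003,-0.002,0.002],"rotation":[0,0,0]}]' >/dev/null
python3 -c "
from h import *
delta([.5033,.0818,.040],-1)"
```

```text
t 3.67 pos [0.503  0.0832 0.006 ] gap 0.0174 F [ 0.8 -1.  -1.1] shift [-0.034, -0.0014, -0.0002] rot [0.3639, -0.0005, -0.0003]
```

```bash
python3 -m crank '[{"translation":[-0.04,0,0],"rotation":[0,0,0]},{"translation":[-0.08,0,0],"rotation":[0.1,0,0]},{"translation":[-0.12,0.02,0.03],"rotation":[0.2,0,0]},{"translation":[-0.155,0.035,0.045],"rotation":[0.3,0,0]},{"translation":[-0.185,0.05,0.06],"rotation":[0.364,0,0]}]' >/dev/null
python3 -c "
from h import *
delta([.58,.19,.26],-1)"
```

```text
t 4.08 pos [0.5411 0.1477 0.1877] gap 0.0172 F [ 1.1  0.3 -2.1] shift [-0.0724, 0.0432, 0.0378] rot [-0.0066, -0.0006, -0.0001]
```

```bash
python3 -m crank '[{"translation":[-0.03,0.02,0.02],"rotation":[0,0,0]},{"translation":[-0.06,0.036,0.036],"rotation":[0,0,0]},{"translation":[-0.072,0.043,0.038],"rotation":[0,0,0]},{"translation":[-0.072,0.043,0.038],"rotation":[0,0,0]}]' >/dev/null
python3 - <<'E'
from h import *
delta([.58,.19,.26],-1)
c=cams.read_camera("wrist");cv2.imwrite("pics/w2.png",c["image"][:,:,::-1])
import pickle;pickle.dump(c,open("w2.pkl","wb"))
for d in cams.masks_of("rack","wrist"):
    k=max(cv2.findContours(d["mask"].astype(np.uint8),0,2)[0],key=cv2.contourArea);b=cv2.boxPoints(cv2.minAreaRect(k))
    print(d["score"],d["xy"],b.round(),[np.round(atz(c,p,.04)[:2],4).tolist() for p in b])
E
```

```text
t 4.42 pos [0.5825 0.1918 0.2631] gap 0.0173 F [-0.3 -0.6 -0.6] shift [0.0031, -0.0019, -0.0025] rot [-0.0054, 0.0051, -0.0025]
0.88 [389.0, 133.5] [[367. 106.]
 [409. 106.]
 [409. 164.]
 [367. 164.]] [[0.5292, 0.3114], [0.53, 0.3559], [0.5923, 0.3624], [0.5914, 0.3158]]
0.83 [305.8, 214.4] [[302. 189.]
 [324. 189.]
 [324. 263.]
 [302. 263.]] [[0.6184, 0.2447], [0.6189, 0.2694], [0.7115, 0.2729], [0.7109, 0.2464]]
```

View pics/w2.png

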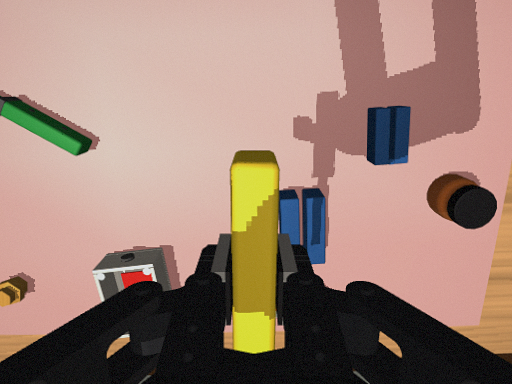

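The grip holds, with the scraper level and aligned. The rack shows at (279–326,189–263), with its slot near column 301. Measuring the edges numerically.

Run:
```python
from h import *
import pickle;c=pickle.load(open("w2.pkl","rb"));I=c["image"].astype(int)
for r in (184,186,188,190,192,194,196,205,220,232,240,250,256,260,264): print(r,' '.join("%d"%v for v in I[r,276:330].sum(1)//3))
for col in (285,301,303,310,320): print(col,' '.join("%d"%v for v in I[180:200,col].sum(1)//3))
cv2.imwrite("pics/w2c.png",cv2.resize(c["image"][180:275,270:335,::-1],(390,570),interpolation=cv2.INTER_CUBIC))
```

```text
184 141 119 79 171 192 188 191 189 189 189 189 190 189 191 187 190 188 190 187 189 188 190 191 187 189 188 190 190 187 187 188 188 186 186 189 188 189 189 191 191 195 144 119 123 123 123 122 124 123 121 119 171 170 185
186 138 116 76 173 193 189 191 189 189 189 189 191 157 138 136 137 138 140 141 141 139 139 140 139 136 135 138 136 178 194 192 192 193 192 193 194 144 118 119 123 122 121 122 121 120 121 120 122 120 125 121 116 116 179
188 132 100 67 173 195 194 197 154 139 142 142 143 128 123 124 123 127 128 124 119 122 121 121 121 121 122 115 97 89 87 84 80 76 76 70 74 68 69 64 65 56 61 57 97 117 122 122 121 123 120 123 122 114 180
190 97 87 65 88 88 82 76 55 51 45 43 44 37 40 41 35 29 25 38 107 120 120 118 122 122 100 52 31 34 29 27 27 31 29 32 27 30 34 30 36 28 31 31 32 83 118 122 120 122 121 118 121 114 181
192 102 89 66 44 28 35 32 31 30 23 33 34 30 33 34 30 30 33 32 39 109 124 121 118 119 102 48 37 30 28 29 32 31 34 32 34 33 31 35 32 29 27 35 29 35 60 119 124 119 121 122 123 113 179
194 97 93 67 46 31 28 24 38 33 32 34 34 37 30 28 32 33 31 27 34 41 111 123 119 122 103 58 34 41 3
[... 1310 characters left out ...]
9 59 59 61 59 61 60 61 65 64 63 62 64 38 21 32 26 32 31 31 31 24 27 33 30 31 28 42 90 92 91 82 91 88 88 90 86 92 88 88 89 92 75 132 178 181 178 181
264 48 14 12 13 5 14 56 63 60 57 60 61 61 62 62 62 65 63 64 66 36 15 9 6 18 2 16 18 19 15 0 21 19 19 4 71 148 167 169 172 176 185 182 185 181 181 185 181 180 182 182 180 179 179
285 187 188 189 189 189 192 189 195 142 91 45 29 23 31 32 30 30 33 27 67
301 192 187 190 190 188 193 135 117 122 118 100 102 102 103 103 107 106 108 109 111
303 191 189 188 189 190 181 136 121 97 45 31 33 37 33 34 36 36 32 33 36
310 187 189 186 187 189 187 193 147 70 33 32 32 32 31 31 34 30 37 77 98
320 123 122 120 123 123 125 120 126 117 118 83 39 35 32 29 27 36 46 58 53
```

View pics/w2c.png

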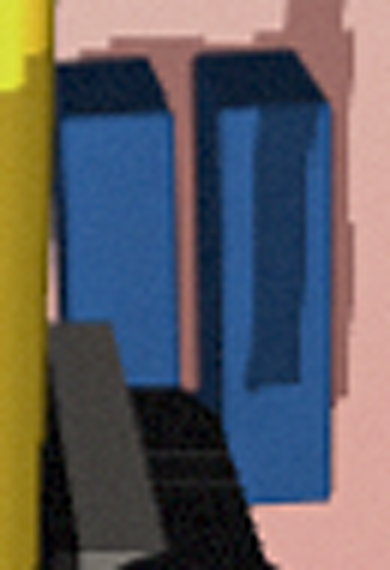

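Run:
```python
from h import *
import pickle;c=pickle.load(open("w2.pkl","rb"))
for n,p in dict(L=(280.3,198.8),sl=(297.8,198.7),sr=(306.7,197.8),R=(324.7,197.0),RR=(324.7,262.8),sl2=(299.7,240),sr2=(306.3,246)).items(): print(n,atz(c,p,.04).round(4))
print("bot",atz(c,(297,189.5),0).round(4),atz(c,(304,188.5),0).round(4))
# scraper handle: centre line at top face in the gripper
print("tcp",arm.state()["eef_pos"])
I=c["image"];hsv=cv2.cvtColor(I,cv2.COLOR_RGB2HSV);y=cv2.inRange(hsv,(22,130,60),(36,255,255))
for r in(170,185,200,345): 
    q=np.where(y[r]>0)[0];q=q[(q>200)&(q<300)];print(r,q.min(),q.max(),atz(c,(q.mean(),r),.275).round(4))
```

```text
L [0.6294 0.2204 0.04  ]
sl [0.6297 0.2401 0.04  ]
sr [0.6289 0.2502 0.04  ]
R [0.6284 0.2705 0.04  ]
RR [0.7113 0.2737 0.04  ]
sl2 [0.6807 0.2431 0.04  ]
sr2 [0.6886 0.2511 0.04  ]
bot [ 0.6306  0.2442 -0.    ] [0.6295 0.2529 0.    ]
tcp [0.57929733 0.18944568 0.25867698]
170 230 278 [0.5413 0.1921 0.275 ]
185 231 278 [0.5474 0.1922 0.275 ]
200 231 278 [0.5537 0.1921 0.275 ]
345 233 274 [0.6244 0.1901 0.275 ]
```

```bash
python3 -c "
from h import *
delta([.4945,.2425,.06],1.3)"
python3 -m crank '[{"translation":[0.03,0.01,-0.02],"rotation":[-0.01,0,0]},{"translation":[0.07,0.02,-0.035],"rotation":[-0.03,0,0]},{"translation":[0.11,0.03,-0.055],"rotation":[-0.04,0,0]},{"translation":[0.145,0.04,-0.07],"rotation":[-0.04,0,0]},{"translation":[0.18,0.05,-0.084],"rotation":[-0.04,0,0]}]' >/dev/null
python3 -c "
from h import *
delta([.4945,.2425,.012],1.3)"
```

```text
t 4.52 pos [0.5793 0.1894 0.2587] gap 0.0172 F [-1.6 -1.6 -2. ] shift [0.1988, 0.0512, -0.0856] rot [-0.0462, -0.002, 0.0005]
t 4.93 pos [0.4933 0.2392 0.077 ] gap 0.0173 F [-0.1  1.3 -1.8] shift [0.065, 0.0034, 0.0016] rot [-0.0071, -0.0051, 0.002]
```

```bash
python3 -m crank '[{"translation":[0.03,0.003,0.001],"rotation":[-0.007,0,0]},{"translation":[0.055,0.003,0.001],"rotation":[-0.007,-0.005,0]},{"translation":[0.065,0.003,0.001],"rotation":[-0.007,-0.005,0]},{"translation":[0.065,0.003,0.001],"rotation":[-0.007,-0.005,0]},{"translation":[0.065,0.003,0.001],"rotation":[-0.007,-0.005,0]}]' >/dev/null
python3 - <<'E'
from h import *
delta([.4945,.2425,.012],1.3)
t=cams.read_camera("top");s=cams.read_camera("scene")
delta([.4945,.2425,.012],1.3)
out=[]
for c,(x0,x1,y0,y1) in((t,(150,230,120,220)),(s,(280,370,140,240))):
    A=cv2.resize(c["image"][y0:y1,x0:x1,::-1],None,fx=4.4,fy=4.4,interpolation=cv2.INTER_CUBIC);out.append(A)
    for P in((.6295,.2455,.04),(.7145,.2474,.04),(.6145,.245,.02),(.4945,.2425,.03)): print(proj(c,P).round(1),((proj(c,P)-[x0,y0])*4.4).round(0))
cv2.imwrite("pics/pre.png",np.hstack(out));print(np.hstack(out).shape)
E
```

```text
t 5.35 pos [0.4933 0.2412 0.0117] gap 0.0172 F [ 0.6  0.3 -0.7] shift [-0.0003, 0.0013, 0.0012] rot [-0.0008, -0.0019, 0.0029]
t 5.45 pos [0.4949 0.2421 0.0133] gap 0.0174 F [-0.   0.8 -0.9] shift [0.0013, 0.0004, -0.0004] rot [-0.0007, 0.0015, 0.0013]
[182.6 156.6] [144. 161.]
[181.4 125.2] [138.  23.]
[184.4 162.9] [151. 189.]
[185.4 207. ] [156. 383.]
[320.4 183.9] [178. 193.]
[341.8 200.6] [272. 267.]
[315.9 185.4] [158. 200.]
[289.1 161.9] [40. 96.]
(440, 748, 3)
```

View pics/pre.png

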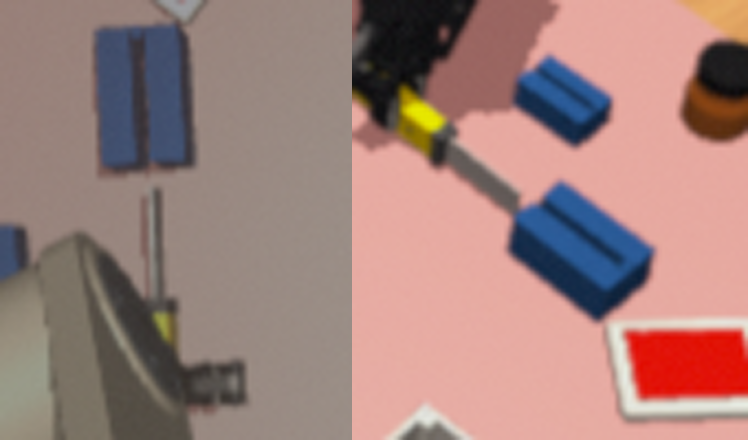

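```bash
python3 -m crank '[{"translation":[0.001,0.002,0.0],"rotation":[0,0,0]},{"translation":[0.001,0.002,0.015],"rotation":[0,0,0]},{"translation":[0.001,0.002,0.03],"rotation":[0,0,0]},{"translation":[0.001,0.002,0.04],"rotation":[0,0,0]},{"translation":[0.001,0.002,0.04],"rotation":[0,0,0]}]'
python3 - <<'E'
from h import *
delta([.5795,.246,.012],1.3)
t=cams.read_camera("top");s=cams.read_camera("scene")
out=[]
for c,(x0,x1,y0,y1) in((t,(150,230,120,220)),(s,(280,370,140,240))):
    out.append(cv2.resize(c["image"][y0:y1,x0:x1,::-1],None,fx=4.4,fy=4.4,interpolation=cv2.INTER_CUBIC))
cv2.imwrite("pics/mid.png",np.hstack(out))
E
```

```text
time_s: 5.87
eef_pos: [0.538, 0.2456, 0.0138]
eef_rot: [[0.006, -0.021, 1.0], [0.0, 1.0, 0.021], [-1.0, 0.0, 0.006]]
wrist_force: [0.2, -0.4, -0.8]
finger_gap: 0.0171
t 5.87 pos [0.538  0.2456 0.0138] gap 0.0171 F [ 0.2 -0.4 -0.8] shift [0.0021, -0.0005, 0.0415] rot [-0.0015, 0.0056, -0.0003]
```

View pics/mid.png

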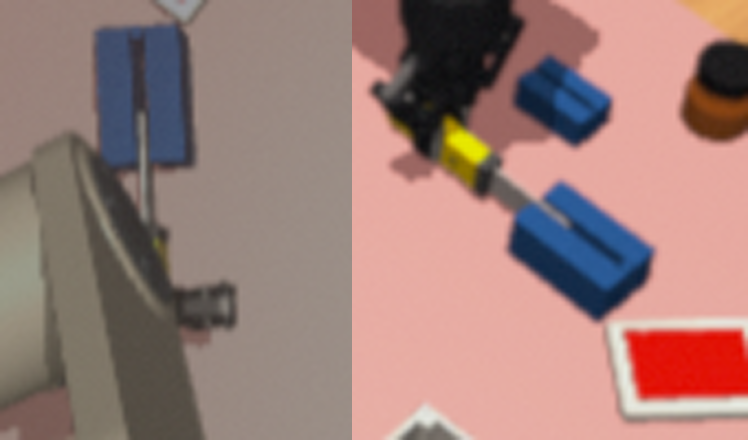

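The blade is in the slot (top view tip at (142,112)) with no side force. Pushing it home.

```bash
python3 -m crank '[{"translation":[0.001,0.001,0.012],"rotation":[0,0,0]},{"translation":[0.002,0.001,0.022],"rotation":[0,0,0]},{"translation":[0.004,0.001,0.03],"rotation":[0,0.003,0]},{"translation":[0.006,0.001,0.035],"rotation":[0,0.003,0]},{"translation":[0.007,0.001,0.038],"rotation":[0,0.003,0]}]' 
python3 -m crank '[{"translation":[0.001,0,0.003],"rotation":[0,0,0]},{"translation":[0.001,0,0.004],"rotation":[0,0,0]},{"translation":[0.001,0,0.004],"rotation":[0,0,0]}]'
```

```text
time_s: 6.38
eef_pos: [0.5734, 0.2467, 0.0055]
eef_rot: [[-0.001, -0.021, 1.0], [-0.001, 1.0, 0.021], [-1.0, -0.001, -0.001]]
wrist_force: [-0.2, -0.5, -2.7]
finger_gap: 0.0171
time_s: 6.63
eef_pos: [0.5764, 0.2465, 0.0043]
eef_rot: [[-0.004, -0.021, 1.0], [-0.002, 1.0, 0.021], [-1.0, -0.002, -0.004]]
wrist_force: [-3.1, -0.3, 2.1]
finger_gap: 0.0173
```

```bash
python3 -m crank '[{"translation":[-0.0005,0,0.004],"rotation":[0,0,0]},{"translation":[-0.0005,0,0.006],"rotation":[0,0,0]},{"translation":[-0.0005,0,0.006],"rotation":[0,0,0]}]'
```

```text
time_s: 6.88
eef_pos: [0.5765, 0.246, 0.0042]
eef_rot: [[-0.015, -0.021, 1.0], [-0.004, 1.0, 0.021], [-1.0, -0.004, -0.015]]
wrist_force: [-21.6, 1.9, 15.7]
finger_gap: 0.0172
```

```bash
python3 -m crank '[{"translation":[-0.001,0,-0.001],"rotation":[0,0,0]},{"translation":[-0.001,0,-0.001],"rotation":[0,0,0]},{"translation":[-0.001,0,-0.001],"rotation":[0,0,0]},{"translation":[-0.001,0,-0.001],"rotation":[0,0,0]}]' 0.05
python3 -m crank '[{"translation":[-0.03,0,0],"rotation":[0,0,0]},{"translation":[-0.07,0,0],"rotation":[0,0,0]},{"translation":[-0.11,0,0],"rotation":[0,0,0]},{"translation":[-0.15,0,0],"rotation":[0,0,0]},{"translation":[-0.19,0,0],"rotation":[0,0,0]}]'
python3 - <<'E'
from h import *
cs={}
for n in("wrist","top","scene"):
    cs[n]=cams.read_camera(n)
    for l in(("handle","drum","stand") if n!="wrist" else ()):
        for d in cams.masks_of(l,n)[:2]:
            k=max(cv2.findContours(d["mask"].astype(np.uint8),0,2)[0],key=cv2.contourArea);print(n,l,round(d["score"],2),np.round(d["xy"]),cv2.boxPoints(cv2.minAreaRect(k)).round(1).tolist())
import pickle;pickle.dump(cs,open("cs.pkl","wb"))
w=cv2.resize(cs["wrist"]["image"][:,120:400,::-1],None,fx=1,fy=1)
s=cv2.resize(cs["scene"]["image"][200:340,110:240,::-1],None,fx=2.74,fy=2.74,interpolation=cv2.INTER_CUBIC)[:384]
cv2.imwrite("pics/st.png",np.hstack([w,s]))
E
```

```text
time_s: 7.22
eef_pos: [0.5763, 0.2461, 0.0053]
eef_rot: [[-0.013, -0.021, 1.0], [-0.004, 1.0, 0.021], [-1.0, -0.004, -0.014]]
wrist_force: [-0.5, 0.4, -0.0]
finger_gap: 0.0503
time_s: 7.63
eef_pos: [0.5791, 0.2466, 0.1973]
eef_rot: [[-0.013, -0.02, 1.0], [-0.004, 1.0, 0.02], [-1.0, -0.004, -0.013]]
wrist_force: [1.5, -0.0, -0.1]
finger_gap: 0.0498
top handle 0.62 [361. 169.] [[349.3999938964844, 168.60000610351562], [374.70001220703125, 164.39999389648438], [375.79998779296875, 170.89999389648438], [350.5, 175.10000610351562]]
top drum 0.57 [411. 162.] [[395.8999938964844, 136.0], [426.79998779296875, 130.60000610351562], [434.79998779296875, 176.6999969482422], [403.8999938964844, 182.10000610351562]]
top stand 0.69 [395. 162.] [[343.79998779296875, 138.60000610351562], [426.20001220703125, 125.69999694824219], [435.79998779296875, 187.39999389648438], [353.3999938964844, 200.3000030517578]]
scene handle 0.71 [180. 226.] [[168.3000030517578, 232.89999389648438], [185.6999969482422, 219.10000610351562], [188.89999389648438, 223.10000610351562], [171.60000610351562, 237.0]]
scene drum 0.86 [142. 270.] [[112.69999694824219, 265.70001220703125], [129.8000030517578, 251.0], [161.39999389648438, 287.79998779296875], [144.3000030517578, 302.5]]
scene drum 0.18 [308. 179.] [[293.79998779296875, 175.8000030517578], [299.1000061035156, 168.5], [320.6000061035156, 184.1999969482422], [315.29998779296875, 191.39999389648438]]
scene stand 0.82 [154. 288.] [[100.9000015258789, 274.20001220703125], [177.89999389648438, 208.1999969482422], [232.5, 272.0], [155.5, 338.0]]
```

View pics/st.png

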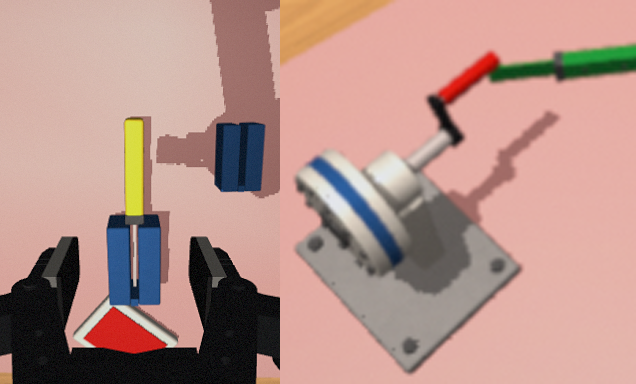

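Step 1 looks done. The scraper shoulder is at the rack front at crop (134,215), the blade is in the slot and the gripper is clear. Next I'll fit the stand pose and rotor angle from the base corners and handle ends in both cameras.

```bash
cat > fit.py <<'E'
from h import *
import pickle
from scipy.optimize import least_squares
cs=pickle.load(open("cs.pkl","rb"));T,S=cs["top"],cs["scene"]
sc=lambda x,y:(110+(x-280)/2.74,200+y/2.74)
def W(p,l):
    c,s=np.cos(p[2]),np.sin(p[2]);return np.array([p[0]+c*l[0]-s*l[1],p[1]+s*l[0]+c*l[1],l[2]])
def hp(p,x): return W(p,(x,.035*np.sin(p[3]),.13+.035*np.cos(p[3])))
B=[(-.065,.085,.012),(.065,.085,.012),(.065,-.085,.012),(-.065,-.085,.012)]
top=[(361.6,137.6),(405.1,130.6),(416,190),(370.6,197.1)]
def res(p,show=False):
    r=[]
    for i in range(4): r.append(proj(T,W(p,B[i]))-top[i])
    for l,uv in((B[1],sc(410,372)),(B[0],sc(520,268)),(B[2],sc(295,245))): r.append(proj(S,W(p,l))-uv)
    for c,f,a in((T,(350.,171.9),(375.2,167.6)),(S,(187.3,221.1),(170,235))):
        r.append(proj(c,hp(p,-.132))-f); r.append(proj(c,hp(p,-.072))-a)
    r.append(proj(T,W(p,(.037,0,.13)))-(418.5,159.5)) if 0 else None
    r=np.array(r)
    if show: print(r.round(1).tolist())
    return r.ravel()
if __name__=="__main__":
    best=None
    for y0 in(-1.4,-1.7):
        for a0 in(-.3,.3):
            o=least_squares(res,[.6,-.33,y0,a0],loss="soft_l1")
            if best is None or o.cost<best.cost: best=o
    p=best.x;print(p.round(4),"yaw",np.degrees(p[2]).round(1),"ang",np.degrees(p[3]).round(1),best.cost);res(p,True)
    print("handle mid",hp(p,-.102).round(4),"axle there",W(p,(-.102,0,.13)).round(4));np.save("p.npy",p)
    delta(hp(p,-.102)+[0,0,.12],np.degrees(p[2]))
E
python3 fit.py
```

```text
[ 0.6009 -0.3081 -1.4437 -0.4322] yaw -82.7 ang -24.8 26.821611828426803
[[-3.5, -1.5], [-1.0, -1.4], [-1.5, 0.0], [-2.5, 0.1], [-0.8, -2.4], [0.9, -2.7], [-0.0, -2.3], [3.5, -0.6], [3.4, -0.1], [-2.8, 1.0], [-5.4, 2.7]]
handle mid [ 0.5735 -0.2088  0.1618] axle there [ 0.588 -0.207  0.13 ]
t 8.08 pos [0.5781 0.2465 0.1936] gap 0.0497 F [ 0.1  0.4 -0.1] shift [-0.0858, -0.4555, -0.0154] rot [1.4642, -0.0096, 0.0155]
```

Run:
```python
from fit import *
def tri(a,b):
    o1,d1=ray(T,a);o2,d2=ray(S,b);A=np.c_[d1,-d2];k=np.linalg.lstsq(A,o2-o1,rcond=None)[0]
    P,Q=o1+k[0]*d1,o2+k[1]*d2;return ((P+Q)/2).round(4),np.linalg.norm(P-Q).round(4)
print("free",tri((350.,171.9),(187.3,221.1)),"arm",tri((375.2,167.6),(170,235)),"mid",tri((362.6,169.8),(178.6,228)))
# red pixels
for n,c in(("top",T),("scene",S)):
    h=cv2.cvtColor(c["image"],cv2.COLOR_RGB2HSV);m=(cv2.inRange(h,(0,170,60),(8,255,255))|cv2.inRange(h,(174,170,60),(180,255,255)))
    nb,lab,st,ce=cv2.connectedComponentsWithStats(m)
    for i in range(1,nb):
        if st[i,4]>40: print(n,st[i],ce[i].round(1),cv2.boxPoints(cv2.minAreaRect(cv2.findContours((lab==i).astype(np.uint8),0,2)[0][0])).round(1).tolist())
t=cv2.resize(T["image"][120:210,335:445,::-1],(484,396),interpolation=cv2.INTER_CUBIC)
cv2.imwrite("pics/stt.png",t)
```

```text
free (array([ 0.5689, -0.1715,  0.1584]), np.float64(0.0003)) arm (array([ 0.5785, -0.2275,  0.1639]), np.float64(0.0054)) mid (array([ 0.5735, -0.1998,  0.1609]), np.float64(0.0025))
top [172  90  22  23 194] [181.5  99.8] [[170.60000610351562, 102.19999694824219], [180.3000030517578, 89.19999694824219], [194.1999969482422, 99.69999694824219], [184.5, 112.5999984741211]]
scene [343 215  29  15 392] [356.8 222.2] [[343.0, 215.0], [371.0, 215.0], [371.0, 229.0], [343.0, 229.0]]
scene [168 219  22  19 134] [178.7 227.8] [[167.10000610351562, 233.1999969482422], [187.0, 218.3000030517578], [190.1999969482422, 222.60000610351562], [170.39999389648438, 237.5]]
scene [291 249  15  13 106] [298.  254.7] [[291.0, 255.0], [298.5, 247.5], [305.0, 254.0], [297.5, 261.5]]
```

View pics/stt.png

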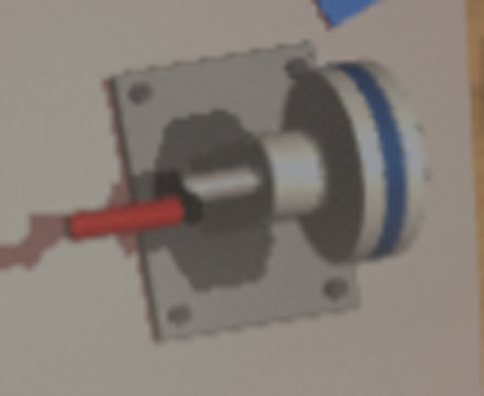

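```bash
sed -i 's/W(p,B\[i\])/W(p,np.add(B[i],(p[4],0,0)))/; s/proj(S,W(p,l))/proj(S,W(p,np.add(l,(p[4],0,0))))/; s/y0,a0\]/y0,a0,0]/' fit.py; python3 fit.py
```

```text
[ 0.6006 -0.2992 -1.4351 -0.3981  0.0137] yaw -82.2 ang -22.8 9.496571706580587
[[-2.1, -1.8], [0.4, -2.1], [0.3, -0.8], [-0.5, -0.3], [-1.8, -0.7], [-0.2, -1.5], [-1.5, -0.5], [-0.2, -0.3], [-0.3, -0.1], [0.2, -1.1], [-2.1, 0.5]]
handle mid [ 0.5733 -0.1999  0.1623] axle there [ 0.5868 -0.1981  0.13  ]
t 8.08 pos [0.5781 0.2465 0.1936] gap 0.0497 F [ 0.1  0.4 -0.1] shift [-0.0863, -0.4466, -0.0153] rot [1.4557, -0.0097, 0.0154]
```

```bash
python3 -m crank '[{"translation":[-0.08,-0.436,-0.015],"rotation":[1.456,0,0]},{"translation":[-0.08,-0.436,-0.015],"rotation":[1.456,0,0]},{"translation":[-0.08,-0.436,-0.015],"rotation":[1.456,0,0]},{"translation":[-0.08,-0.436,-0.015],"rotation":[1.456,0,0]},{"translation":[-0.08,-0.436,-0.015],"rotation":[1.456,0,0]}]'>/dev/null
python3 -c "
from h import *
delta([.572,-.19,.27],-82)"
```

```text
t 8.5 pos [0.5755 0.0403 0.2324] gap 0.0503 F [0.6 0.2 0.5] shift [-0.0364, -0.1912, 0.1287] rot [0.8212, -0.0042, 0.0168]
```

```bash
python3 -m crank '[{"translation":[-0.037,-0.191,0.129],"rotation":[0.82,0,0.017]},{"translation":[-0.037,-0.191,0.129],"rotation":[0.82,0,0.017]},{"translation":[-0.037,-0.191,0.129],"rotation":[0.82,0,0.017]},{"translation":[-0.037,-0.191,0.129],"rotation":[0.82,0,0.017]},{"translation":[-0.037,-0.191,0.129],"rotation":[0.82,0,0.017]}]'>/dev/null
python3 -c "
from h import *
delta([.572,-.19,.27],-82)"
```

```text
t 8.92 pos [ 0.5721 -0.1656  0.2656] gap 0.0497 F [ 1.2 -0.4  0.1] shift [-0.0045, -0.0081, 0.023] rot [0.1957, -0.0046, 0.006]
```

```bash
python3 -m crank '[{"translation":[-0.004,-0.008,0.023],"rotation":[0.1,0,0]},{"translation":[-0.004,-0.008,0.023],"rotation":[0.196,-0.004,0.006]},{"translation":[-0.004,-0.008,0.023],"rotation":[0.196,-0.004,0.006]},{"translation":[-0.004,-0.008,0.023],"rotation":[0.196,-0.004,0.006]}]'>/dev/null
python3 - <<'E'
from h import *
from fit import hp,W
delta([.572,-.19,.147],-82)
c=cams.read_camera("wrist");p=np.load("p.npy")
cv2.imwrite("pics/w3.png",c["image"][:,:,::-1])
for d in cams.masks_of("handle","wrist")[:2]: print(d["score"],d["xy"],cv2.boxPoints(cv2.minAreaRect(max(cv2.findContours(d["mask"].astype(np.uint8),0,2)[0],key=cv2.contourArea))).round().tolist(),[atz(c,d["xy"],.162).round(4)])
print(proj(c,hp(p,-.132)),proj(c,hp(p,-.072)),proj(c,W(p,(0,0,.145))))
E
```

```text
t 9.25 pos [ 0.5716 -0.1899  0.2684] gap 0.05 F [-0.7 -0.2  0.1] shift [0.1214, 0.0006, 0.0004] rot [0.0019, -0.0017, 0.0017]
0.88 [252.8, 199.7] [[243.0, 164.0], [263.0, 164.0], [263.0, 241.0], [243.0, 241.0]] [array([ 0.5722, -0.1991,  0.162 ])]
[254.33325662 162.63750881] [253.79749197 236.91676449] [268.32505288 302.50559305]
```

View pics/w3.png

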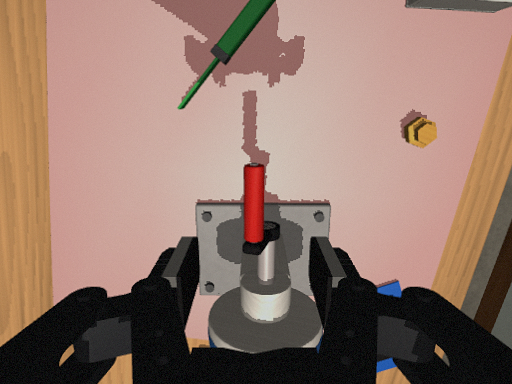

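The wrist view agrees with the fit: the handle (243–263,164–241) is exactly where predicted and centred between the jaws. Descending and gripping.

```bash
python3 -m crank '[{"translation":[0.04,0,0],"rotation":[0,0,0]},{"translation":[0.075,0,0],"rotation":[0,0,0]},{"translation":[0.105,0,0],"rotation":[0,0,0]},{"translation":[0.12,0,0],"rotation":[0,0,0]},{"translation":[0.12,0,0],"rotation":[0,0,0]}]'
python3 -m crank '[{"translation":[0,0,0],"rotation":[0,0,0]},{"translation":[0,0,0],"rotation":[0,0,0]},{"translation":[0,0,0],"rotation":[0,0,0]},{"translation":[0,0,0],"rotation":[0,0,0]},{"translation":[0,0,0],"rotation":[0,0,0]}]' 0 40
```

```text
time_s: 9.77
eef_pos: [0.5693, -0.1869, 0.1446]
eef_rot: [[-0.008, 0.989, 0.146], [0.004, 0.146, -0.989], [-1.0, -0.008, -0.005]]
wrist_force: [-0.8, -0.5, 0.3]
finger_gap: 0.0499
time_s: 10.18
eef_pos: [0.5707, -0.1865, 0.146]
eef_rot: [[-0.005, 0.989, 0.146], [0.004, 0.146, -0.989], [-1.0, -0.005, -0.004]]
wrist_force: [3.2, 3.5, 1.1]
finger_gap: 0.0145
```

```bash
cat > step.py <<'E'
import sys,json,os
from h import *
s=arm.state();ey=np.array([.990,.139,0]);u=s["eef_pos"]@ey;z=s["eef_pos"][2];F=s["wrist_force"]
L=json.load(open("log.json")) if os.path.exists("log.json") else []
L.append([s["time_s"],u,z,F@ey,F[2],F@np.array([.139,-.99,0])]);json.dump(L,open("log.json","w"))
A=np.array(L);c=np.array([A[0,1]+.0137,.1138])
if len(A)>=5:
    from scipy.optimize import least_squares
    c=least_squares(lambda q:np.r_[np.hypot(A[:,1]-q[0],A[:,2]-q[1])-.035,(q-c)*.3],c).x
a=np.arctan2(u-c[0],z-c[1]);tau=-.035*(F@ey*np.cos(a)-F[2]*np.sin(a))
print("t",round(s["time_s"],2),"ang",np.degrees(a).round(1),"r",np.hypot(u-c[0],z-c[1]).round(4),"tau",tau.round(3),"F",F.round(1),"gap",round(s["finger_gap"],4),"c",c.round(4),"along",(s["eef_pos"]@np.array([.139,-.99,0])).round(4))
d=float(sys.argv[1]) if len(sys.argv)>1 else 6
E=s["eef_rot"]
for k in range(1,6):
    b=a+np.radians(d*k);w=ey*(c[0]+.035*np.sin(b)-u)+np.array([0,0,c[1]+.035*np.cos(b)-z])
    print((E.T@w).round(4).tolist(),end=" ")
print()
E
python3 step.py
```

```text
t 10.18 ang -23.1 r 0.035 tau -0.134 F [3.2 3.5 1.1] gap 0.0145 c [0.5527 0.1138] along 0.264
[-0.0013, 0.0034, 0.0] [-0.0022, 0.007, 0.0] [-0.0027, 0.0106, 0.0001] [-0.0029, 0.0143, 0.0001] [-0.0027, 0.0179, 0.0001]
```

```bash
python3 -m crank '[{"translation":[-0.0013,0.0034,0],"rotation":[0,0,0]},{"translation":[-0.0022,0.007,0],"rotation":[0,0,0]},{"translation":[-0.0027,0.0106,0],"rotation":[0,0,0]},{"translation":[-0.0029,0.0143,0],"rotation":[0,0,0]},{"translation":[-0.0027,0.0179,0],"rotation":[0,0,0]}]' >/dev/null; python3 step.py
```

```text
t 10.6 ang 5.6 r 0.034 tau 0.036 F [ -2.   -3.4 -14.1] gap 0.0149 c [0.5527 0.1138] along 0.2639
[-0.0005, 0.0037, 0.0] [0.0004, 0.0073, 0.0001] [0.0017, 0.0107, 0.0001] [0.0033, 0.014, 0.0001] [0.0053, 0.0171, 0.0002]
```

```bash
python3 -m crank '[{"translation":[-0.0002,0.0037,0],"rotation":[0,0,0]},{"translation":[0.0009,0.0073,0],"rotation":[0,0,0]},{"translation":[0.0022,0.0107,0],"rotation":[0,0,0]},{"translation":[0.0038,0.014,0],"rotation":[0,0,0]},{"translation":[0.0058,0.0171,0],"rotation":[0,0,0]}]' >/dev/null; python3 step.py
```

```text
t 11.02 ang 34.6 r 0.033 tau 0.057 F [-8.  -5.7 -9.8] gap 0.0144 c [0.5527 0.1138] along 0.2638
[0.0005, 0.004, 0.0] [0.003, 0.0067, 0.0001] [0.0058, 0.0091, 0.0001] [0.0088, 0.0112, 0.0001] [0.012, 0.013, 0.0002]
```

```bash
python3 -m crank '[{"translation":[0.0015,0.003,0],"rotation":[0,0,0]},{"translation":[0.004,0.0057,0],"rotation":[0,0,0]},{"translation":[0.0068,0.0081,0],"rotation":[0,0,0]},{"translation":[0.0098,0.0102,0],"rotation":[0,0,0]},{"translation":[0.013,0.012,0],"rotation":[0,0,0]}]' >/dev/null; python3 step.py
```

```text
t 11.43 ang 64.1 r 0.0324 tau 0.147 F [-11.2  -3.4  -1. ] gap 0.0146 c [0.5527 0.1138] along 0.2639
[0.0022, 0.0038, 0.0] [0.0057, 0.0049, 0.0001] [0.0093, 0.0056, 0.0001] [0.0129, 0.006, 0.0001] [0.0166, 0.006, 0.0001]
```

```bash
python3 -m crank '[{"translation":[0.0028,0.0016,0],"rotation":[0,0,0]},{"translation":[0.0063,0.0027,0],"rotation":[0,0,0]},{"translation":[0.0099,0.0034,0],"rotation":[0,0,0]},{"translation":[0.0135,0.0038,0],"rotation":[0,0,0]},{"translation":[0.0172,0.0038,0],"rotation":[0,0,0]}]' >/dev/null; python3 step.py
```

```text
t 11.85 ang 91.5 r 0.0349 tau 0.212 F [-9.  -1.2  6.3] gap 0.0145 c [0.5504 0.113 ] along 0.2639
[0.0037, -0.0001, 0.0] [0.0073, -0.0007, 0.0] [0.0108, -0.0017, 0.0] [0.0142, -0.003, 0.0001] [0.0174, -0.0047, 0.0001]
```

```bash
python3 -m crank '[{"translation":[0.0037,-0.0001,0],"rotation":[0,0,0]},{"translation":[0.0073,-0.0007,0],"rotation":[0,0,0]},{"translation":[0.0108,-0.0017,0],"rotation":[0,0,0]},{"translation":[0.0142,-0.003,0],"rotation":[0,0,0]},{"translation":[0.0174,-0.0047,0],"rotation":[0,0,0]}]' >/dev/null; python3 step.py
```

```text
t 12.27 ang 116.8 r 0.035 tau 0.31 F [-5.6  3.1 12.5] gap 0.0146 c [0.5504 0.113 ] along 0.264
[0.0032, -0.0018, 0.0] [0.0062, -0.0039, 0.0] [0.009, -0.0063, -0.0] [0.0115, -0.009, -0.0] [0.0137, -0.0119, -0.0]
```

```bash
python3 -m crank '[{"translation":[0.0032,-0.0018,0],"rotation":[0,0,0]},{"translation":[0.0062,-0.0039,0],"rotation":[0,0,0]},{"translation":[0.009,-0.0063,0],"rotation":[0,0,0]},{"translation":[0.0115,-0.009,0],"rotation":[0,0,0]},{"translation":[0.0137,-0.0119,0],"rotation":[0,0,0]}]' >/dev/null; python3 step.py
```

```text
t 12.68 ang 137.4 r 0.0351 tau 0.376 F [5.  8.7 9.2] gap 0.0148 c [0.5504 0.113 ] along 0.2641
[0.0023, -0.0029, -0.0] [0.0043, -0.0059, -0.0] [0.0061, -0.0091, -0.0] [0.0074, -0.0125, -0.0001] [0.0084, -0.0161, -0.0001]
```

```bash
python3 -m crank '[{"translation":[0.0023,-0.0029,0],"rotation":[0,0,0]},{"translation":[0.0043,-0.0059,0],"rotation":[0,0,0]},{"translation":[0.0061,-0.0091,0],"rotation":[0,0,0]},{"translation":[0.0074,-0.0125,0],"rotation":[0,0,0]},{"translation":[0.0084,-0.0161,0],"rotation":[0,0,0]}]' >/dev/null; python3 step.py 7
```

```text
t 13.1 ang 156.5 r 0.0348 tau 0.445 F [ 17.7  10.6 -11.8] gap 0.0144 c [0.5504 0.113 ] along 0.2641
[0.0016, -0.004, -0.0] [0.0025, -0.0081, -0.0] [0.0029, -0.0124, -0.0001] [0.0028, -0.0166, -0.0001] [0.0022, -0.0209, -0.0001]
```

```bash
python3 -m crank '[{"translation":[0.002,-0.004,0],"rotation":[0,0,0]},{"translation":[0.003,-0.0081,0],"rotation":[0,0,0]},{"translation":[0.0036,-0.0124,0],"rotation":[0,0,0]},{"translation":[0.0035,-0.0166,0],"rotation":[0,0,0]},{"translation":[0.0028,-0.0209,0],"rotation":[0,0,0]}]' >/dev/null; python3 step.py 7
```

```text
t 13.52 ang -174.4 r 0.0349 tau 0.466 F [ 11.2   4.1 -17.5] gap 0.0142 c [0.5504 0.1131] along 0.264
[-0.0006, -0.0042, -0.0] [-0.0019, -0.0083, -0.0001] [-0.0036, -0.0122, -0.0001] [-0.0058, -0.0159, -0.0001] [-0.0084, -0.0192, -0.0001]
```

```bash
python3 -m crank '[{"translation":[-0.0002,-0.0042,0],"rotation":[0,0,0]},{"translation":[-0.0014,-0.0083,0],"rotation":[0,0,0]},{"translation":[-0.0031,-0.0122,0],"rotation":[0,0,0]},{"translation":[-0.0053,-0.0159,0],"rotation":[0,0,0]},{"translation":[-0.008,-0.0192,0],"rotation":[0,0,0]}]' >/dev/null; python3 step.py 7
```

```text
t 13.93 ang -141.5 r 0.0349 tau 0.455 F [  5.6   1.6 -13.6] gap 0.0143 c [0.5504 0.1131] along 0.2639
[-0.0028, -0.0032, -0.0] [-0.0061, -0.0059, -0.0] [-0.0097, -0.0083, -0.0001] [-0.0135, -0.0102, -0.0001] [-0.0176, -0.0116, -0.0001]
```

```bash
python3 -m crank '[{"translation":[-0.0028,-0.0032,0],"rotation":[0,0,0]},{"translation":[-0.0061,-0.0059,0],"rotation":[0,0,0]},{"translation":[-0.0097,-0.0083,0],"rotation":[0,0,0]},{"translation":[-0.0135,-0.0102,0],"rotation":[0,0,0]},{"translation":[-0.0176,-0.0116,0],"rotation":[0,0,0]}]' >/dev/null; python3 step.py 7
cat > an.py <<'E'
import json,numpy as np,sys
A=np.array(json.load(open("log.json")));c=np.array([float(x) for x in sys.argv[1:3]]);
a=np.arctan2(A[:,1]-c[0],A[:,2]-c[1]);tau=-.035*(A[:,3]*np.cos(a)-A[:,4]*np.sin(a))
d=np.sign(np.array([0]+[np.sin(x) for x in np.diff(a)]));i=d!=0;a,tau,d=a[i],tau[i],d[i]
M=np.c_[d,np.sin(a),np.cos(a)];k=np.linalg.lstsq(M,tau,rcond=None)[0]
print("fric",k[0],"amp",np.hypot(k[1],k[2]),"res",(tau-M@k).round(3))
# required tau = A*sin(slug angle from down), slug angle = a+phi => at rest down when a=-phi
print("heavy-down crank angle",np.degrees(np.arctan2(-k[2],k[1])).round(1))
E
python3 an.py .5504 .1131
```

```text
t 14.35 ang -105.4 r 0.0349 tau 0.311 F [ 2.1  2.1 -8.5] gap 0.0147 c [0.5504 0.1131] along 0.264
[-0.0042, -0.0009, -0.0] [-0.0084, -0.0012, -0.0] [-0.0127, -0.001, -0.0] [-0.0169, -0.0002, -0.0] [-0.021, 0.001, -0.0] 
fric 0.23852473531347093 amp 0.23001037641455727 res [-0.005 -0.003  0.026 -0.008 -0.009 -0.013  0.008 -0.002  0.021 -0.014]
heavy-down crank angle 96.6
```

The fit gives friction 0.239 N m, as specified, with heavy-side-down at a crank angle of about 97°. I'll turn back the other way to get there, which cross-checks the friction bias.

```bash
python3 step.py -7 | tail -1; sed -i '/^json_dedupe/d' step.py
```

```text
[0.0041, 0.0013, 0.0] [0.008, 0.0031, 0.0] [0.0116, 0.0053, 0.0001] [0.0149, 0.008, 0.0001] [0.0179, 0.0111, 0.0001]
```

```bash
python3 -m crank '[{"translation":[0.0041,0.0013,0],"rotation":[0,0,0]},{"translation":[0.008,0.0031,0],"rotation":[0,0,0]},{"translation":[0.0116,0.0053,0],"rotation":[0,0,0]},{"translation":[0.0149,0.008,0],"rotation":[0,0,0]},{"translation":[0.0179,0.0111,0],"rotation":[0,0,0]}]' >/dev/null; python3 step.py -7
```

```text
t 14.77 ang -140.1 r 0.035 tau -0.071 F [-3.7  1.1 -1. ] gap 0.0144 c [0.5505 0.1131] along 0.2639
[0.0026, 0.0034, 0.0] [0.0047, 0.0071, 0.0] [0.0064, 0.011, 0.0001] [0.0076, 0.0151, 0.0001] [0.0083, 0.0193, 0.0001]
```

```bash
python3 -m crank '[{"translation":[0.0026,0.0034,0],"rotation":[0,0,0]},{"translation":[0.0047,0.0071,0],"rotation":[0,0,0]},{"translation":[0.0064,0.011,0],"rotation":[0,0,0]},{"translation":[0.0076,0.0151,0],"rotation":[0,0,0]},{"translation":[0.0083,0.0193,0],"rotation":[0,0,0]}]' >/dev/null; python3 step.py -7
```

```text
t 15.18 ang -176.2 r 0.0352 tau -0.043 F [-1.5  0.3 -3.5] gap 0.0145 c [0.5505 0.1131] along 0.264
[-0.0001, 0.0043, 0.0] [-0.0005, 0.0085, 0.0] [-0.0014, 0.0127, 0.0001] [-0.0029, 0.0167, 0.0001] [-0.0048, 0.0205, 0.0001]
```

```bash
python3 -m crank '[{"translation":[-0.0001,0.0043,0],"rotation":[0,0,0]},{"translation":[-0.0005,0.0085,0],"rotation":[0,0,0]},{"translation":[-0.0014,0.0127,0],"rotation":[0,0,0]},{"translation":[-0.0029,0.0167,0],"rotation":[0,0,0]},{"translation":[-0.0048,0.0205,0],"rotation":[0,0,0]}]' >/dev/null; python3 step.py -6
```

```text
t 15.6 ang 147.8 r 0.0352 tau -0.077 F [ 0.4 -0.7 -4.6] gap 0.0147 c [0.5505 0.113 ] along 0.264
[-0.0022, 0.0029, 0.0] [-0.0046, 0.0057, 0.0] [-0.0072, 0.0083, 0.0] [-0.0101, 0.0105, 0.0] [-0.0132, 0.0124, 0.0001]
```

```bash
python3 -m crank '[{"translation":[-0.0022,0.0029,0],"rotation":[0,0,0]},{"translation":[-0.0046,0.0057,0],"rotation":[0,0,0]},{"translation":[-0.0072,0.0083,0],"rotation":[0,0,0]},{"translation":[-0.0101,0.0105,0],"rotation":[0,0,0]},{"translation":[-0.0132,0.0124,0],"rotation":[0,0,0]}]' >/dev/null; python3 step.py -5;python3 an.py .5505 .113
```

```text
t 16.02 ang 117.2 r 0.0351 tau -0.159 F [ 1.  -0.6 -5.6] gap 0.0145 c [0.5505 0.113 ] along 0.264
[-0.0028, 0.0012, 0.0] [-0.0057, 0.0023, 0.0] [-0.0086, 0.0031, 0.0] [-0.0116, 0.0036, 0.0] [-0.0147, 0.0039, 0.0] 
fric 0.24437121416657 amp 0.2220201162536551 res [-0.017 -0.013  0.019 -0.011 -0.01  -0.013  0.011  0.002  0.023 -0.018
 -0.013 -0.02  -0.004  0.009]
heavy-down crank angle 97.0
```

```bash
python3 -m crank '[{"translation":[-0.0028,0.0012,0],"rotation":[0,0,0]},{"translation":[-0.0057,0.0023,0],"rotation":[0,0,0]},{"translation":[-0.0086,0.0031,0],"rotation":[0,0,0]},{"translation":[-0.0116,0.0036,0],"rotation":[0,0,0]},{"translation":[-0.0122,0.0036,0],"rotation":[0,0,0]}]' >/dev/null; cp log.json log0.json; python3 step.py -1
python3 -m crank '[{"translation":[0,0,0],"rotation":[0,0,0]},{"translation":[0,0,0],"rotation":[0,0,0]},{"translation":[0,0,0],"rotation":[0,0,0]},{"translation":[0,0,0],"rotation":[0,0,0]},{"translation":[0,0,0],"rotation":[0,0,0]}]' >/dev/null; python3 step.py -1;  cp log0.json log.json
python3 - <<'E'
from h import *
s=arm.state();print(s["qd"].round(2))
o=[cams.read_camera("scene")["image"][130:330,100:390,::-1]]
cv2.imwrite("pics/end.png",cv2.resize(o[0],(797,550),interpolation=cv2.INTER_CUBIC))
E
```

```text
t 16.43 ang 95.3 r 0.0351 tau -0.245 F [ 1.9  0.1 -7.2] gap 0.0143 c [0.5505 0.113 ] along 0.264
[-0.0006, -0.0, -0.0] [-0.0012, 0.0, -0.0] [-0.0018, 0.0001, -0.0] [-0.0024, 0.0001, -0.0] [-0.0031, 0.0001, -0.0] 
t 16.85 ang 95.1 r 0.0351 tau -0.125 F [ 1.9  0.7 -3.8] gap 0.0143 c [0.5505 0.113 ] along 0.264
[-0.0006, -0.0, -0.0] [-0.0012, 0.0, -0.0] [-0.0018, 0.0001, -0.0] [-0.0024, 0.0001, -0.0] [-0.0031, 0.0001, -0.0] 
[ 0.03  0.01  0.04 -0.07  0.09 -0.06]
```

View pics/end.png

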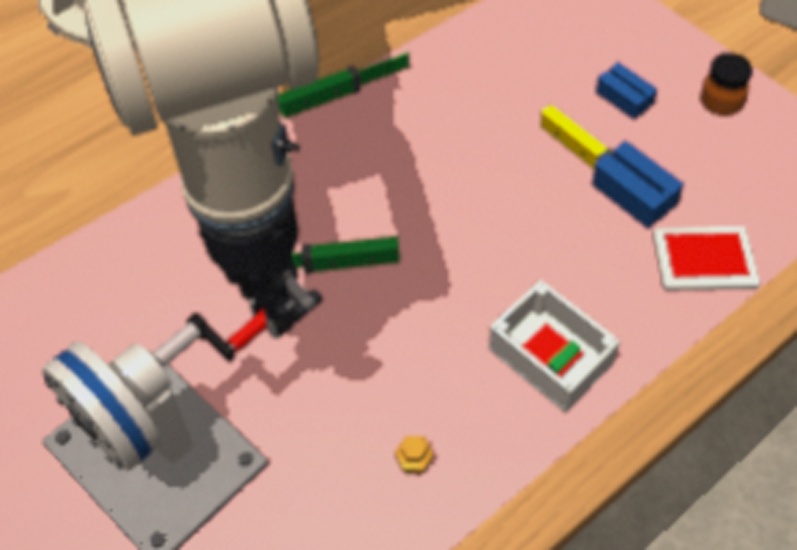

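The final view shows the scraper home in the larger rack (540–680,110–220), the crank level and gripped at (250,325), and the box, jar and fitting in place. Handing in.

```bash
python3 -c "
from station import arm
print(arm.job_done());s=arm.state();print(s['time_s'],s['eef_pos'],s['wrist_force'],s['finger_gap'])"
```

```text
the job is handed in; nothing more can be done
None
the job is handed in; nothing more can be done
```

I slid the yellow scraper into the larger blue rack until its shoulder met the front face, let it go, and handed in the job gripping the crank with the heavy side down. The hand-in gave no verdict, and I could not read the arm's state afterwards.

- **Scraper:** it stopped firmly against the rack at about 22 N, and later pictures show it standing in the slot with the gripper clear. The stop came about 3 mm short of my measured rack position. I put that down to measurement error, since it is inside the 12 mm allowance.
- **Heavy side:** I turned the crank about 280° one way and about 160° back, reading the force as it moved. The fit gave friction of 0.244 N m (stated 0.24) and put the heavy side straight down at a crank angle of 97.0°. Using only the first direction gave 96.6°. The imbalance came out at 0.222 N m, just above the stated 0.16 to 0.22.
- **At hand-in:** the crank stood at about 95°, about 2° off by my fit, and at rest. The gripper was set to 40 N with the fingers 14 mm apart on the 16 mm handle; earlier it read about 17 mm on the 18 mm scraper, so it reads slightly low.
- **Bystanders:** the box, jar and brass fitting look unmoved in the last picture; I did not measure them. The clock read about 17 s of the 72 s allowed.

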